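# Stop the jar turner and hold its sprung idler arm open

## Task

The next jar has to go into the jar-turning stand. First press the black stop plunger on the grey switch box fully down and let it come back up; then push the paddle of the stand's sprung idler arm away from the jar seat until the arm is past its ratchet click, and keep holding it pushed back there against its spring, a centimetre or two beyond the click so that your push and not the catch carries it: finish while still holding it. Leave the jars, lids and tub where they are.

Things in the scene. Friction and masses are not known exactly. Their poses are not given: they have to be found in the camera images.
- stand: Jar-turning stand, fixed: varnished plywood plate 165 x 260 x 18 mm. Origin on the table; in its frame the plate spans x -90 to +75, y -155 to +105 mm. Two white guide rollers (22 mm thick, tops 76 mm above the table) stand at (-60, -34) and (-60, +34), on the robot's side; a grey pawl housing 34 x 22 mm, 52 mm high at (35, -139).
- seat (a point): Middle of the top of the stand's empty round rubber jar seat, 72 mm across, 24 mm above the table, at (-23, 0) in the stand's frame.
- pivot (a point): Point on the idler arm's vertical pivot axis, fixed on the stand at (35, -75, 30) mm in its frame. From here the arm, a flat steel bar 18 mm wide, 30 to 42 mm above the table, runs along the stand's +y when at rest. Halfway (75 mm) a white idler roller 20 mm thick, top 82 mm above the table, stands on its seat side.
- paddle (a point): Middle of the push face of the idler arm's paddle, 66 mm above the table, moving with the arm, 150 mm from the pivot along the arm (point's y), 5 mm to the -x side of its centre line. The paddle is an upright steel plate 46 mm wide, 10 mm thick, from 30 to 92 mm above the table. The face looks along the point's -x, to the seat side; push it along +x. Free space of 60 mm before the face.
- idler (a joint): Idler arm angle, rad: 0 at rest, growing as the paddle is pushed away from the seat (clockwise from above); solid stop 0.68. The spring pushes back with 3 N at the paddle at rest, 7 to 8 N at 0.55, 2 N more on the ratchet tooth. The click comes at about 0.36; let go then, the arm rests on the catch at 0.36. Held open, off the catch: beyond 0.41; aim for 0.55 (paddle pushed 80 mm).
- pawl (a joint): Travel of the brass spring pawl in m: 0 when seated, rising to about 0.004 as it rides up the ratchet tooth, dropping back to 0 at the click.
- stop_box: The grey painted switch box, fixed to the table, 85 x 70 x 45 mm high; origin on the table under its middle. It stands to the left or the right of the stand (the tub is on the other side). The plunger is in the middle of its top.
- plunger_top (a point): The middle of the top face of the black round stop plunger, 36 mm across, 73 mm above the table at rest, in a dark steel collar 52 mm across whose top is 57 mm above the table. Pressed straight down.
- plunger (a joint): How far the plunger is pressed, in m: 0 up, 0.012 fully down. It springs back; 3 N to start, 9 N fully down.
- tall_jar: Bystander: closed glass jar of coloured sand, 62 mm across, 115 mm high, loose; origin under its middle.
- small_jar: Bystander: closed glass jar, 52 mm across, 75 mm high, loose; origin under its middle.
- white_lid: Bystander: white jar lid lying flat, 60 mm across, 17 mm high; origin under its middle.
- green_lid: Bystander: green jar lid lying flat, 44 mm across, 17 mm high; origin under its middle.
- tub: Bystander: white open plastic tub, 110 x 80 x 50 mm high; origin under its middle.
Not all that is in view belongs to the job. Leave any yellow look-alike of the stop_box alone.

How it is judged:
By the outcome, as a careful person would: the job done as asked, in the order asked, and still so for the second after the job is handed in, while the arm keeps its last pose, push and grip.
It also fails if it takes over 48 s, if anything falls off the work surface, if the arm or the gripper's body presses on something with over 40 N, if the wrist force passes 120 N, or if a joint passes its speed limit or range.

## Robot

A 6-joint arm with a two-finger parallel gripper is mounted at the origin on the work surface. World frame = base frame: x ahead of the robot, y to its left, z up, the work surface at z = 0. Lengths are in m, angles in rad, forces in N, time in s.
With the tool pointing down it reaches from about 0.275 to 0.85 m from the base axis. Payload 5.2 kg.
Tool frame: the origin (TCP) lies at the very end of the fingers, on their centre line; the grasp point (between the pads) lies 19 mm behind it (tcp_to_grasp is the z of the grasp point in the tool frame, in m); z points along the fingers, y is the line along which they close (so a half turn about z gives the same grasp; the last joint's range is limited). The gripper opens to 85 mm and grips with 20 to 120 N. Pads are 22 mm wide; open, the fingers measure 114 mm over their backs; the gripper's body (76 mm by 85 mm) begins 54 mm behind the grasp point. The pads swing forward as they close: fully open they stand 13 mm farther back than shut.
Start: joints at [0.921, 0.259, 1.535, -0, 1.348, -0.203], TCP at [0.238, 0.496, 0.231] pointing down, gripper open.
Joint ranges: [-3.14, 3.14], [-0.91, 2.08], [0.19, 2.58], [-1.22, 4.36], [0.22, 2.71], [-3.12, 3.12]. Speed limits (rad/s): [2.57, 2.57, 3.14, 3.14, 3.14, 3.14].

## Interface

Orientations are given as a rotation vector (axis times angle).
In Python, from station import * gives the robot as it stands.
- The arm moves only by the tool apply_moves, never from a script. Its argument "series" is a list of rows, each an object with "offset": the shift along the tool's x, y, z in cm, a list of three; "spin": the turn about the tool's z in degrees; "jaw": the opening in per cent of the stroke, from 0 (shut) to 100 (fully open). A call has 1 to 20 rows; each row is the pose to reach, as a shift and turn from the pose commanded when the call began, along the tool's axes at that moment; what a row does not reach only later rows make up. A row lasts 1/8 s, in which the tool goes at most 62.5 mm and 10.7 degrees, less where a joint would pass 70% of its speed; a pose out of reach is approached as far as the arm can. A call with a gripper value outside its range is refused whole. The fingers move at their own pace and stop on an object; "force" is the grip in N (left out, the last holds). Time passes only in rows, so rows that repeat a pose let the fingers close. It gives the time, the measured TCP pose, the force, the opening and the grip force at its end, in the units of the state.
- get_obs(): the state, without advancing time (a new reading comes with each control period).
- snapshot(name): name is "scene" or "top" or "wrist"; returns the picture (420x560x3 uint8, red, green, blue); there is no depth.
- camera_params(name): a dict with "fx", "fy", "cx", "cy" (pixels), "origin" and "orientation" of the camera in the world; the wrist camera has in their place "T_tool_cam" (4x4, takes a point from camera to tool coordinates, whose origin is the TCP and whose axes are the flange's). Camera axes: x right, y down, z forward; pixel columns grow to the right and rows downward; lengths in m; the calibration is good to about 2 mm. A picture is of the moment at which its call begins: read the wrist's pose just before it. camera_params takes no time and is no camera call.
- hand_in(): hands the job in; it is judged then, once.
The state is a dict: "time": time; "joint_pos": joint angles; "qvel": joint speeds; "tau": joint torques, N m; "ee_pos": TCP position; "ee_rot": TCP orientation; "force": force on the tool from outside, world axes, zero at the start; "torque": the same for the moment, N m; "gripper_width": finger opening in m; "grip_force": force on a finger pad.
Only numpy, scipy, OpenCV 4.12 (cv2) and the standard library are available. Lean on these libraries where they do the work, as an engineer would, in place of code of your own. Each camera call takes 0.05 s, during which the arm holds its last target. There are 200 camera calls.

## Working session

There is one attempt and no reset: what is moved stays moved. The work goes in short steps, Python scripts to look and compute and a tool call to move; the robot and the scene stay as the last step left them, time stands still between calls to the robot, and variables do not carry over. Pictures are saved under pics/ and viewed, at most 10 in all, crops included, and the job is handed in when it is done.

Besides the shell and the picture viewer there is one more tool, called after ">>>" as a command line: name --argument value ..., lists and objects as JSON in quotes. apply_moves: Moves the arm, as the interface text tells. Its arguments: {"type":"object","properties":{"series":{"type":"array","items":{"type":"object","properties":{"offset":{"type":"array","items":{"type":"number"}},"spin":{"type":"number"},"jaw":{"type":"number"}}}},"force":{"type":"number"}},"required":["series"]}

```bash
mkdir -p pics; python3 - <<'E'
from station import *
import cv2
for n in("scene","top"):
    cv2.imwrite(f"pics/{n}0.png",snapshot(n)[:,:,::-1]); print(n,camera_params(n))
print(camera_params("wrist")); print(get_obs())
E
```

```text
scene {'fx': 400.4473926822812, 'fy': 400.4473926822812, 'cx': 280.69942842811133, 'cy': 213.82992743734104, 'origin': array([ 1.00528538, -0.60594874,  0.58133993]), 'orientation': array([-2.04462865, -0.7300101 ,  0.3815182 ])}
top {'fx': 464.4413724954115, 'fy': 464.4413724954115, 'cx': 274.13203538169034, 'cy': 208.67258255724926, 'origin': array([ 0.31275044, -0.01758545,  1.04925962]), 'orientation': array([-2.24557504,  1.93987965, -0.20364786])}
{'fx': 303.4620928613931, 'fy': 303.4620928613931, 'cx': 281.59167579371865, 'cy': 214.13617343706102, 'T_tool_cam': array([[ 7.10973823e-04, -9.46770940e-01, -3.21907256e-01,
         8.32327074e-02],
       [ 9.99999742e-01,  7.06333952e-04,  1.31209157e-04,
        -2.32471846e-04],
       [ 1.03149007e-04, -3.21907266e-01,  9.46771198e-01,
        -1.42659253e-01],
       [ 0.00000000e+00,  0.00000000e+00,  0.00000000e+00,
         1.00000000e+00]])}
{'time': 0.1, 'joint_pos': array([ 9.21190879e-01,  2.59286050e-01,  1.53597713e+00, -3.67822654e-06,
        1.34799711e+00, -2.02803735e-01]), 'qvel': array([ 0.00055865, -0.00020773, -0.00194227,  0.00164018,  0.0001151 ,
       -0.00124216]), 'tau': array([ 1.39668689e-03, -4.46966958e+01, -2.91248149e+01, -3.63198887e-04,
        6.24280307e-03,  2.17875612e-05]), 'ee_pos': array([0.237335  , 0.4956318 , 0.23054785]), 'ee_rot': array([-6.95857719e-01, -3.06285323e+00,  2.38699459e-03]), 'force': array([-0.26808192,  0.27825559,  0.25394728]), 'torque': array([-0.04778925,  0.00772044,  0.01868097]), 'grip_force': 0.0, 'gripper_width': 0.08565667679003762}
```

View pics/top0.png

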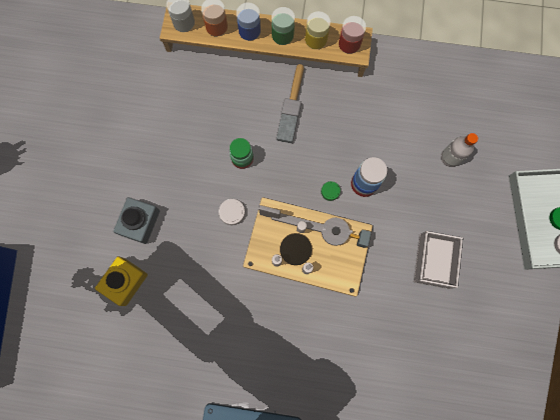

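View pics/scene0.png

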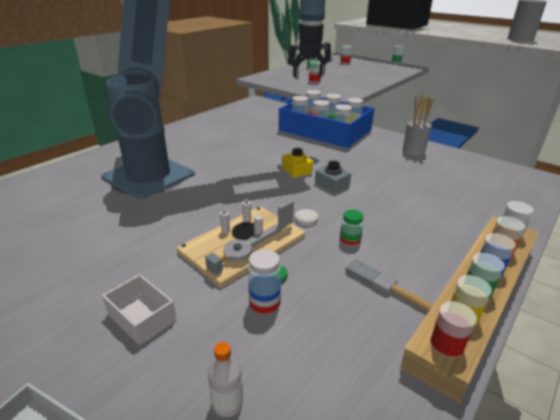

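The top view shows the grey box at about (135,218) with its plunger at (132,217), and the yellow look-alike at (120,281). The stand is near (308,245), with the seat at (296,249), the pivot at (335,231) and the paddle at about (270,212). Next I'll zoom in on the details.

```bash
cat > h.py <<'E'
import numpy as np, cv2
from scipy.spatial.transform import Rotation as R
from station import *
def cam(n):
    p=camera_params(n); K=np.array([[p["fx"],0,p["cx"]],[0,p["fy"],p["cy"]],[0,0,1]])
    if n=="wrist":
        o=get_obs(); T=np.eye(4); T[:3,:3]=R.from_rotvec(o["ee_rot"]).as_matrix(); T[:3,3]=o["ee_pos"]
        T=T@p["T_tool_cam"]; return K,T[:3,:3],T[:3,3]
    return K,R.from_rotvec(p["orientation"]).as_matrix(),np.array(p["origin"])
def ray(c,uv): return c[1]@np.linalg.solve(c[0],[uv[0],uv[1],1.])
def plane(c,uv,z):
    d=ray(c,uv); return c[2]+d*(z-c[2][2])/d[2]
def tri(ca,ua,cb,ub):
    A=np.zeros((3,3)); b=np.zeros(3)
    for c,u in((ca,ua),(cb,ub)):
        d=ray(c,u); d/=np.linalg.norm(d); P=np.eye(3)-np.outer(d,d); A+=P; b+=P@c[2]
    return np.linalg.solve(A,b)
def proj(c,X):
    q=c[0]@(c[1].T@(np.asarray(X)-c[2])); return q[:2]/q[2]
E
python3 - <<'E'
from h import *
t=cv2.imread("pics/top0.png"); s=cv2.imread("pics/scene0.png")
f=lambda im,x,y,w,h,k:cv2.resize(im[y:y+h,x:x+w],None,fx=k,fy=k,interpolation=cv2.INTER_CUBIC)
a=np.hstack([f(t,105,190,66,60,6),f(s,300,150,66,60,6)])
b=np.hstack([f(t,236,190,144,110,2.75),f(s,175,190,144,110,2.75)])
print(a.shape,b.shape)
w=a.shape[1]; b=cv2.resize(b,(w,int(b.shape[0]*w/b.shape[1]))) 
im=np.vstack([a,b])[:600]; print(im.shape); cv2.imwrite("pics/z1.png",im)
T,S=cam("top"),cam("scene")
print("plunger",plane(T,(132,217),.073),"paddle",plane(T,(270,211),.092),"pivot",plane(T,(335,231),.04),"seat",plane(T,(296,249),.024))
E
```

```text
(360, 792, 3) (302, 792, 3)
(600, 792, 3)
plunger [0.4615512  0.31868677 0.073     ] paddle [0.51348205 0.02649716 0.092     ] pivot [ 0.50057645 -0.11925504  0.04      ] seat [ 0.45086617 -0.04015197  0.024     ]
```

View pics/z1.png

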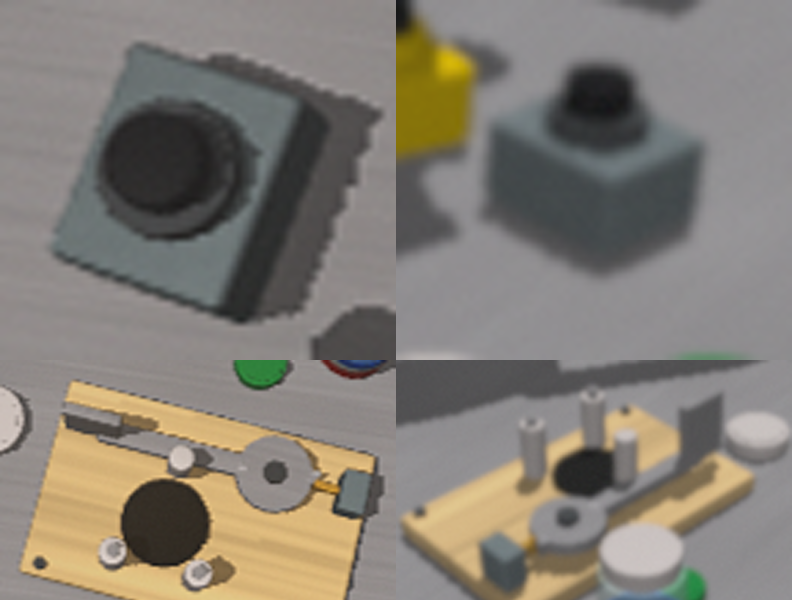

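The zoom puts the plunger top at top-view pixel (130.7,216.7) and scene pixel (333.8,162.7). The plate corners are at top-view pixels (261.5,198), (373.5,225.3) and (244,266.4).

```bash
python3 - <<'E'
from h import *
T,S=cam("top"),cam("scene")
print("plunger tri",tri(T,(130.7,216.7),S,(333.8,162.7)),plane(T,(130.7,216.7),.073))
# paddle top corners: top view / scene view
def tp(x,y):return (x/2.75+236,(y-360)/2.75+190)
def sp(x,y):return ((x-396)/2.75+175,(y-360)/2.75+190)
Q=[((75,105),tp(70,382),.018),((75,-155),tp(378,457),.018),((-90,105),tp(22,570),.018),((-23,0),tp(165,522),.024),
   ((-60,-34),tp(198,570),.076),((-60,34),tp(112,549),.076)]
A=np.array([q[0] for q in Q])/1000; W=np.array([plane(T,q[1],q[2])[:2] for q in Q])
a0,w0=A.mean(0),W.mean(0); H=(A-a0).T@(W-w0); th=np.arctan2(H[0,1]-H[1,0],H[0,0]+H[1,1])
Rm=np.array([[np.cos(th),-np.sin(th)],[np.sin(th),np.cos(th)]]); o=w0-Rm@a0
print("yaw",th,"origin",o,"res mm",1000*(W-(A@Rm.T+o)).round(4))
f=lambda x,y:o+Rm@np.array([x,y])/1000
pd=f(30,75); print("paddle face",pd,"pivot",f(35,-75))
for n,c in(("top",T),("scene",S)):
    print(n,[proj(c,[*f(x,y),z]).round(1).tolist() for x,y,z in((30,98,.092),(30,52,.092))])
print("scene corner",sp(680,405),sp(722,393))
print("tall",plane(T,(374,167),.115),"white",plane(T,(232,211),.017),"small",plane(T,(241,148),.075),"green",plane(T,(331,190),.017))
E
```

```text
plunger tri [0.46209904 0.32222602 0.07131604] [0.46179005 0.32159332 0.073     ]
yaw -0.10738345932468632 origin [ 0.4733241 -0.0429666] res mm [[-2.9  0.3]
 [-1.1 -0.5]
 [ 1.6 -2.7]
 [ 0.6  0.4]
 [ 1.4  1.6]
 [ 0.4  0.9]]
paddle face [0.51118959 0.02838608] pivot [ 0.50008421 -0.12128579]
top [[258.4, 209.3], [279.5, 214.6]]
scene [[291.3, 198.9], [277.5, 205.9]]
scene corner (278.27272727272725, 206.36363636363637) (293.54545454545456, 202.0)
tall [ 0.63360148 -0.17652447  0.115     ] white [0.51670428 0.11546824 0.017     ] small [0.64871261 0.11182246 0.075     ] green [ 0.59818305 -0.10124042  0.017     ]
```

>>> apply_moves --series '[{"offset": [-4, -0.9, 1], "spin": 0, "jaw": 0}, {"offset": [-9, -2, 3], "spin": 0, "jaw": 0}, {"offset": [-14, -3, 5], "spin": 0, "jaw": 0}, {"offset": [-19, -4.1, 8], "spin": 0, "jaw": 0}, {"offset": [-24, -5.2, 10], "spin": 0, "jaw": 0}, {"offset": [-27.8, -6, 12], "spin": 0, "jaw": 0}, {"offset": [-27.8, -6, 12], "spin": 0, "jaw": 0}, {"offset": [-27.8, -6, 12], "spin": 0, "jaw": 0}, {"offset": [-27.8, -6, 12], "spin": 0, "jaw": 0}]'

```text
time: 1.23
ee_pos: [0.4618, 0.3227, 0.1119]
ee_rot: [0.694, 3.064, 0.001]
force: [-0.5, 0.0, -0.2]
gripper_width: -0.0001
grip_force: 0.0
```

```bash
python3 - <<'E'
from h import *
c=cam("wrist"); cv2.imwrite("pics/w1.png",snapshot("wrist")[:,:,::-1]); o=get_obs(); print(o["time"],o["ee_pos"],o["ee_rot"],o["force"],o["gripper_width"])
print("expected plunger px",proj(c,[.462,.322,.073]),"tcp px",proj(c,o["ee_pos"]))
cv2.imwrite("pics/t1.png",snapshot("top")[180:300,90:250,::-1].repeat(4,0).repeat(4,1))
E
```

```text
1.275 [0.46179546 0.32275757 0.11197574] [6.93419556e-01 3.06345100e+00 1.07561184e-03] [-0.24578871  0.14681641 -0.16470513] 2.824972780654375e-05
expected plunger px [281.06080094 245.91390307] tcp px [282.09823342 275.83916939]
```

View pics/w1.png

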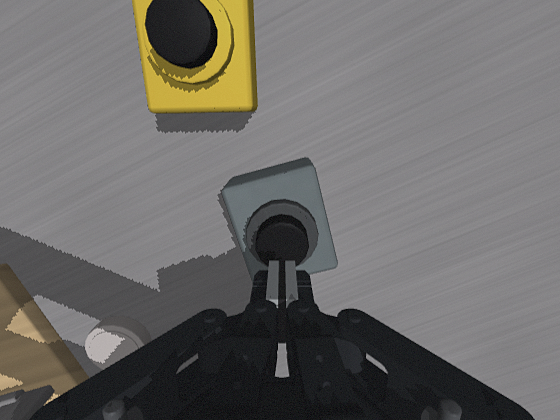

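The wrist view shows the plunger centred at about (282,243), where I predicted (281,246), so the gripper is aligned. Next is the press.

>>> apply_moves --series '[{"offset": [0, 0, 2], "spin": 0, "jaw": 0}, {"offset": [0, 0, 3.4], "spin": 0, "jaw": 0}, {"offset": [0, 0, 4.0], "spin": 0, "jaw": 0}, {"offset": [0, 0, 4.6], "spin": 0, "jaw": 0}, {"offset": [0, 0, 4.8], "spin": 0, "jaw": 0}, {"offset": [0, 0, 4.8], "spin": 0, "jaw": 0}]'

```text
time: 2.08
ee_pos: [0.4616, 0.3219, 0.0638]
ee_rot: [-0.696, -3.062, 0.001]
force: [-5.3, -0.5, 7.1]
gripper_width: -0.0003
grip_force: 3.7
```

>>> apply_moves --series '[{"offset": [0, 0, 0.2], "spin": 0, "jaw": 0}, {"offset": [0, 0, 0.3], "spin": 0, "jaw": 0}, {"offset": [0, 0, 0.4], "spin": 0, "jaw": 0}, {"offset": [0, 0, 0.4], "spin": 0, "jaw": 0}]'

```text
time: 2.58
ee_pos: [0.4617, 0.322, 0.061]
ee_rot: [-0.695, -3.063, -0.0]
force: [-6.5, -2.0, 13.2]
gripper_width: 0.0
grip_force: 7.0
```

>>> apply_moves --series '[{"offset": [0, 0, 0.1], "spin": 0, "jaw": 0}, {"offset": [0, 0, 0.1], "spin": 0, "jaw": 0}]'

```text
time: 2.82
ee_pos: [0.4617, 0.322, 0.0609]
ee_rot: [-0.695, -3.063, -0.0]
force: [-9.0, -1.9, 20.1]
gripper_width: 0.0003
grip_force: 10.4
```

The force climbed to 20 N with z unchanged, so the plunger has bottomed. I'll lift off and travel to the front of the paddle.

>>> apply_moves --series '[{"offset": [0, 0, -2], "spin": 0, "jaw": 0}, {"offset": [0, 0, -5], "spin": 0, "jaw": 0}, {"offset": [0, 0, -9], "spin": 0, "jaw": 0}, {"offset": [-2, -3.6, -10], "spin": -4, "jaw": 0}, {"offset": [-4.5, -8, -10], "spin": -8, "jaw": 0}, {"offset": [-7, -12.5, -10], "spin": -12, "jaw": 0}, {"offset": [-9.5, -17, -10], "spin": -16, "jaw": 0}, {"offset": [-12, -21.5, -10], "spin": -19.4, "jaw": 0}, {"offset": [-14.2, -25.4, -10], "spin": -19.4, "jaw": 0}, {"offset": [-14.2, -25.4, -10], "spin": -19.4, "jaw": 0}, {"offset": [-14.2, -25.4, -10], "spin": -19.4, "jaw": 0}]'

```text
time: 4.2
ee_pos: [0.4809, 0.0315, 0.1584]
ee_rot: [0.171, 3.136, 0.001]
force: [-0.4, -0.3, 0.1]
gripper_width: 0.0002
grip_force: 0.0
```

```bash
python3 - <<'E'
from h import *
c=cam("wrist"); w=snapshot("wrist"); o=get_obs(); print(o["time"],o["ee_pos"],o["ee_rot"],o["force"],o["joint_pos"])
a=snapshot("top")[180:300,100:300]; s=snapshot("scene")[140:260,175:375]
print("paddle top mid/ends",[proj(c,p).round(1).tolist() for p in([.5112,.0284,.092],[.5137,.0513,.092],[.5087,.0055,.092])])
im=np.vstack([cv2.resize(w,(800,600))[120:560][:, :], np.zeros((0,800,3),np.uint8)])
side=np.hstack([cv2.resize(a,(400,240)),cv2.resize(s,(400,240))])
im=np.vstack([w[:350,:][:, :],]); im=np.vstack([cv2.copyMakeBorder(im,0,0,0,240,cv2.BORDER_CONSTANT),side])
cv2.imwrite("pics/w2.png",im[:,:,::-1]); print(im.shape)
E
```

```text
4.25 [0.48075075 0.03208014 0.15841796] [1.69388929e-01 3.13673266e+00 5.58644190e-04] [-0.36390064  0.72061956 -0.43339292] [-1.65698993e-01  2.01600511e-01  1.80028462e+00  4.24651908e-04
  1.13945940e+00 -1.62877419e+00]
paddle top mid/ends [[281.9, 266.4], [311.7, 266.4], [252.1, 266.4]]
(590, 800, 3)
```

View pics/w2.png

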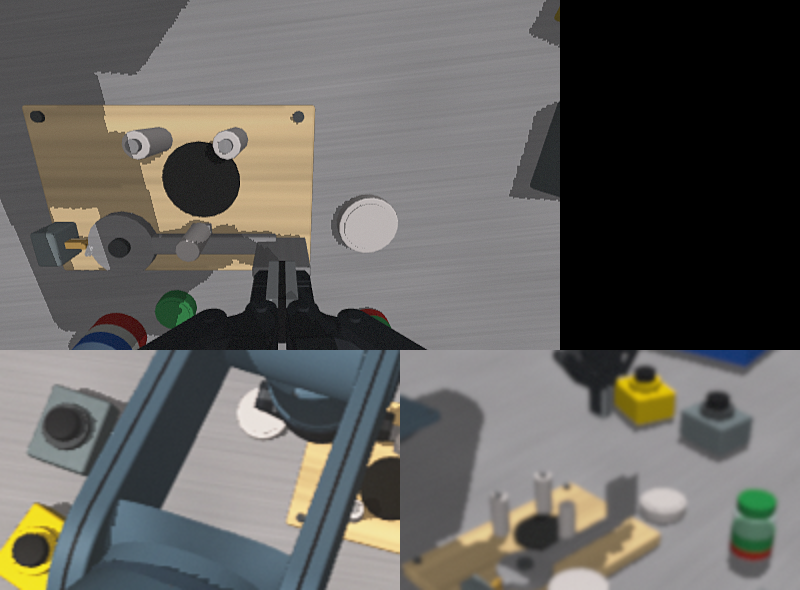

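The wrist view shows the paddle top spanning (252–308, 267), matching the prediction of 252–312, and the plunger is back up. I'll lower the fingers in front of the face and approach until contact.

>>> apply_moves --series '[{"offset": [0, 0, 3], "spin": 0, "jaw": 0}, {"offset": [0, 0, 6], "spin": 0, "jaw": 0}, {"offset": [0, 0, 9], "spin": 0, "jaw": 0}, {"offset": [0, 0, 10.2], "spin": 0, "jaw": 0}, {"offset": [0, 0, 10.2], "spin": 0, "jaw": 0}, {"offset": [-0.8, 0, 10.2], "spin": 0, "jaw": 0}, {"offset": [-1.4, 0, 10.2], "spin": 0, "jaw": 0}, {"offset": [-1.9, 0, 10.2], "spin": 0, "jaw": 0}, {"offset": [-2.4, 0, 10.2], "spin": 0, "jaw": 0}, {"offset": [-2.4, 0, 10.2], "spin": 0, "jaw": 0}]'

```text
time: 5.6
ee_pos: [0.5042, 0.0288, 0.0562]
ee_rot: [-0.17, -3.136, -0.0]
force: [-3.2, -0.5, 2.9]
gripper_width: -0.0
grip_force: 1.5
```

Contact shows as about 3 N at 7 mm before the nominal face. Next I'll follow the arm's arc.

>>> apply_moves --series '[{"offset": [-0.9, 0, 0], "spin": 3.5, "jaw": 0}, {"offset": [-1.85, 0, 0], "spin": 7, "jaw": 0}, {"offset": [-2.6, -0.1, 0], "spin": 10, "jaw": 0}, {"offset": [-3.4, -0.15, 0], "spin": 13, "jaw": 0}, {"offset": [-4.1, -0.2, 0], "spin": 15.6, "jaw": 0}, {"offset": [-4.1, -0.2, 0], "spin": 15.6, "jaw": 0}]'

```text
time: 6.35
ee_pos: [0.5438, 0.0226, 0.0558]
ee_rot: [-0.594, -3.082, 0.0]
force: [-3.9, -1.2, 2.0]
gripper_width: -0.0003
grip_force: 2.1
```

>>> apply_moves --series '[{"offset": [-0.5, 0, 0], "spin": 2, "jaw": 0}, {"offset": [-1.0, 0, 0], "spin": 4, "jaw": 0}, {"offset": [-1.5, 0, 0], "spin": 5.7, "jaw": 0}, {"offset": [-2.0, 0, 0], "spin": 7.5, "jaw": 0}, {"offset": [-2.5, 0, 0], "spin": 9.5, "jaw": 0}, {"offset": [-3.0, -0.1, 0], "spin": 11.5, "jaw": 0}, {"offset": [-3.4, -0.1, 0], "spin": 13, "jaw": 0}, {"offset": [-3.8, -0.2, 0], "spin": 14.3, "jaw": 0}, {"offset": [-3.8, -0.2, 0], "spin": 14.3, "jaw": 0}, {"offset": [-3.8, -0.2, 0], "spin": 14.3, "jaw": 0}]'

```text
time: 7.6
ee_pos: [0.5781, 0.0074, 0.0558]
ee_rot: [-0.973, -2.983, -0.001]
force: [-5.9, 4.0, 2.0]
gripper_width: -0.0001
grip_force: 3.6
```

```bash
python3 - <<'E'
from h import *
c=cam("wrist"); w=snapshot("wrist"); o=get_obs(); print(o["time"],o["ee_pos"],o["ee_rot"],o["force"])
s=snapshot("scene")[130:310,160:380]
im=np.hstack([w[:,130:430],cv2.resize(s,(500,420),interpolation=cv2.INTER_CUBIC)])
cv2.imwrite("pics/w3.png",im[:,:,::-1])
th=-.1074; Rm=np.array([[np.cos(th),-np.sin(th)],[np.sin(th),np.cos(th)]])
p=Rm.T@(o["ee_pos"][:2]-[.50008,-.12129])*1000; r=np.hypot(*p); print("rel pivot",p,"theta",np.arctan2(p[0],p[1])+np.arcsin(16/r))
E
```

```text
7.65 [0.57809547 0.00740088 0.05579368] [-9.72496922e-01 -2.98355589e+00 -7.17139535e-04] [-5.34851681  4.06200332  1.9401995 ]
rel pivot [ 63.77111064 136.31214704] theta 0.5441026898803111
```

View pics/w3.png

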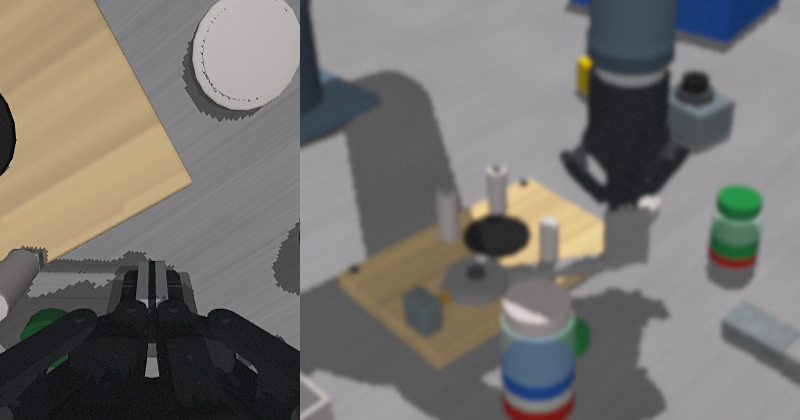

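The pictures show the arm swung back, with the fingers flat on the paddle and the plunger back up. The wrist force is about 7 N straight against the push. The estimated angle is 0.544, past the click and off the catch.

```bash
python3 -c "
from station import *
print(hand_in())"
```

```text
the job is handed in; nothing more can be done
None
```

I pressed the stop plunger fully down and it came back up. The gripper is now holding the idler arm pushed back at about 0.54 rad with about 7 N, past the click, and I handed the job in with it held there.

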